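# Index the vial carousel by one hole

## Task

The vial carousel is locked by its red spring plunger. With a fingertip press the red plunger down and, keeping it pressed until the pin has left its hole, push the carousel round counter-clockwise (seen from above) by one hole, then let the plunger spring back up so that it locks in that next hole, and take the hand away. Use gentle pushes only and pinch nothing; do not touch the vials standing in the carousel, and leave the other things on the table where they are.

Things in the scene. Friction and masses are not known exactly. Their poses are not given: they have to be found in the camera images.
- axis (a point): the carousel's upright turning axis, at table-top height: centre of the fixed grey and aluminium indexer (index flange 178 mm across, top 42 mm above the table, six holes 60 degrees apart on a circle of 78 mm radius)
- plunger_top (a point): centre of the top face of the red round plunger cap (34 mm across), 105 mm from the axis and 118 mm above the table when the plunger is up; it goes round with the carousel and down with the plunger. The cap stands between two yellow upright guard plates; the carousel may be pushed by the guards or dragged by the cap
- guard_ahead (a point): top edge, on the inner face, of the yellow guard plate on the counter-clockwise side of the plunger cap, 140 mm above the table, 26 mm from the middle of the cap. The clear gap between the two guards is 52 mm, the plates are 5 mm thick, 34 mm wide along the radius (from 88 to 122 mm from the axis), and rise 22 mm above the raised cap
- guard_behind (a point): the same point on the other guard, on the clockwise side of the cap
- carousel (a joint): angle of the carousel, rad: 0 at the start hole, growing counter-clockwise seen from above; the next hole is at 1.047 (60 degrees). Light friction, about 1 to 2 N at the guards
- plunger (a joint): how far the plunger is pressed down, m: 0 up (locked in a hole), 0.016 at its stop. Spring: about 3 N at the top, 8.5 N at the stop. The pin is clear of its hole beyond 0.008. Between holes the plunger, when let go, stays down at about 0.008, its pin sliding under the flange, and it snaps up to 0 by itself when it comes to a hole, which then stops the carousel
- vial_1_mid (a point): middle (31 mm above its foot) of a small screw-cap vial, 34 mm across and 62 mm high, clear, standing loose in a 20 mm deep blue well of the carousel, 44 mm from the axis; its top is 113 mm above the table
- vial_2_mid (a point): middle (31 mm above its foot) of a small screw-cap vial, 34 mm across and 62 mm high, with light blue-green contents, standing loose in a 20 mm deep blue well of the carousel, 44 mm from the axis; its top is 113 mm above the table
- vial_3_mid (a point): middle (31 mm above its foot) of a small screw-cap vial, 34 mm across and 62 mm high, clear, standing loose in a 20 mm deep blue well of the carousel, 44 mm from the axis; its top is 113 mm above the table
- vial_4_mid (a point): middle (31 mm above its foot) of a small screw-cap vial, 34 mm across and 62 mm high, with pink contents, standing loose in a 20 mm deep blue well of the carousel, 44 mm from the axis; its top is 113 mm above the table
- timer: white timer lying on the table, 62x66x20 mm, origin under its centre; leave it alone
- bottle: screw-cap bottle with blue contents, 60 mm across, 94 mm high, origin under its centre; leave it alone
- tape: roll of masking tape, 98 mm across, 20 mm high, origin under its centre; leave it alone
- marker_red: red and white marker pen, 136 mm long, 12 mm thick, lying on the table; leave it alone

How it is judged:
By the outcome, as a careful person would: the job done as asked, in the order asked, and still so for the second after the job is handed in, with the robot touching nothing.
It also fails if it takes over 40 s, if anything falls off the work surface, if the arm or the gripper's body presses on something with over 40 N, if the wrist force passes 120 N, or if a joint passes its speed limit or range.

## Robot

A 7-joint arm with a two-finger parallel gripper is mounted at the origin on a cart in front of the work surface, level with it; the furniture and walls round the work are solid. World frame = base frame: x ahead of the robot, y to its left, z up, the work surface at z = 0. Lengths are in m, angles in degrees, forces in N, time in s.
With the tool pointing down it reaches from about 0.35 to 0.775 m from the base axis. Payload 3.1 kg.
Tool frame: the origin (TCP) lies on the centre line of the jaws, within the pads' length; the fingertips stand 17 mm ahead of it and the grasp point (between the pads) lies 2 mm behind it (robot.tip_reach is the distance from the TCP to the fingertips, in m); z points along the fingers, y is the line along which they close (so a half turn about z gives the same grasp; the last joint's range is limited). The gripper opens to 85 mm and grips with 20 to 120 N. Pads are 22 mm wide; open, the fingers measure 114 mm over their backs; the gripper's body (76 mm by 85 mm) begins 54 mm behind the grasp point. The pads swing forward as they close: fully open they stand 13 mm farther back than shut.
Start: joints at [-76.129, 17.813, 0.802, 86.603, -0.252, 75.585, -1.558], TCP at [0.154, 0.528, 0.248] pointing down, gripper open.
Joint ranges: [-154.91, 154.91], [-16.99, 109.72], [-72.82, 74.43], [7.12, 147.25], [-82.49, 262.49], [11.32, 116.49], [-174.64, 174.64]. Speed limits (degrees/s): [159.86, 159.86, 180, 180, 180, 180, 180].

## Interface

Orientations are given as [roll, pitch, yaw] about the fixed x, y, z axes, in that order (R = Rz(yaw) Ry(pitch) Rx(roll)).
In Python, from station import robot, fingers, vision, workorder, recognise gives the robot as it stands. Calls block until the motion is done:
- robot.move_to(position, orientation): joint-space move of the TCP to a pose.
- robot.line_to(position, orientation=None, velocity=0.15, f_stop=None): straight line of the TCP; orientation=None keeps the orientation; velocity is the mean speed in m/s. With f_stop (N) it stops when the force on the tool has changed by that much, and returns True; else False.
- robot.move_j(angles): joint-space move.
- fingers.gripper_to(opening, force=None): opening from 0.0 (shut) to 1.0 (fully open); force is the grip in N (None keeps the last); returns when the fingers have stopped.
- robot.pause(seconds).
- robot.inverse_kinematics(position, orientation): joint angles nearest the present ones, or None.
- vision.grab_frame(name): name is "scene" or "top" or "wrist"; returns the picture (384x512x3 uint8, red, green, blue); there is no depth.
- vision.calibration(name): a dict with "mtx" (3x3 intrinsics, pixels), "extrinsics" (4x4, takes a point from world to camera coordinates); the wrist camera has in their place "T_tool_cam" (4x4, takes a point from camera to tool coordinates, whose origin is the TCP and whose axes are the flange's). Camera axes: x right, y up, looking along -z (the intrinsics and any distortion apply to the point x, -y, -z); pixel columns grow to the right and rows downward; lengths in m; the calibration is good to about 2 mm. A picture is of the moment at which its call begins: read the wrist's pose just before it. calibration takes no time and is no camera call.
A pose or a line that the arm cannot do raises robot.PlanningError and nothing moves.
- workorder.close_job(): hands the job in; it is judged then, once.
Trained networks look in the newest picture that a camera, given by its name, has taken for a name from the list of things; names that differ only in an ending like _2 or _b are one class to them, and where a whole thing is asked for, a point or a joint stands for the part that bears it (a point fixed in the world has none). Each returns a list of dicts, best first, with "p" (0 to 1); they miss things now and then, are a little off and sometimes report something else, mostly with a low value. They report only what shows in the picture. A call takes as long as a camera call.
- recognise(label, camera): "rect" ([centre column, centre row, width, height] in pixels, round what is visible of it).
Readings, each from a call of its own:
- robot.current_time_s(): time.
- robot.current_joint_positions(): joint angles.
- robot.current_dq(): joint speeds.
- robot.current_joint_torque(): joint torques, N m.
- robot.current_tool_pos(): TCP position.
- robot.current_eef_rot(): TCP orientation.
- robot.current_contact_force(): force on the tool from outside, world axes, zero at the start.
- robot.current_torque(): the same for the moment, N m.
- robot.current_finger_gap(): opening from 0.0 (shut) to 1.0 (fully open).
- robot.current_gripper_force(): force on a finger pad.
Only numpy, scipy, OpenCV 4.12 (cv2) and the standard library are available. Lean on these libraries where they do the work, as an engineer would, in place of code of your own. Each camera call takes 0.05 s, during which the arm holds its last target. There are 200 camera calls.

## Working session

There is one attempt and no reset: what is moved stays moved. The work goes in short steps, each a Python script; the robot and the scene stay as the last script left them, time stands still between calls to the robot, and variables do not carry over. Pictures are saved under pics/ and viewed, at most 10 in all, crops included, and the job is handed in when it is done.

```bash
mkdir -p pics; ls; cat > h.py <<'E'
import numpy as np, cv2
from station import robot, fingers, vision, workorder, recognise
def cam(name):
    c=vision.calibration(name); K=np.array(c["mtx"]); 
    return c,K
def ray(name,u,v):
    c,K=cam(name); E=np.array(c["extrinsics"])
    d=np.array([(u-K[0,2])/K[0,0],-(v-K[1,2])/K[1,1],-1.])
    R,t=E[:3,:3],E[:3,3]
    return -R.T@t, R.T@d
def atz(name,u,v,z):
    o,d=ray(name,u,v); return o+d*(z-o[2])/d[2]
def proj(name,p):
    c,K=cam(name); E=np.array(c["extrinsics"]); q=E[:3,:3]@np.asarray(p)+E[:3,3]
    return K[0,0]*q[0]/-q[2]+K[0,2], K[1,1]*-q[1]/-q[2]+K[1,2]
def save(name,f): 
    im=vision.grab_frame(name); cv2.imwrite('pics/'+f,cv2.cvtColor(im,cv2.COLOR_RGB2BGR)); return im
E
python3 - <<'E'
from h import *
for n in ["scene","top"]:
    save(n,n+"1.png"); print(n,{k:np.round(v,3).tolist() for k,v in vision.calibration(n).items() if k!='x'})
    for l,z in [("plunger_top",.118),("guard_ahead",.13),("axis",0.04),("vial_1_mid",.08),("carousel",.05),("bottle",.05)]:
        for r in recognise(l,n)[:4]:
            print(l,np.round(r["rect"]),round(r["p"],2),np.round(atz(n,*r["rect"][:2],z),3))
print(robot.current_time_s())
E
```

```text
pics
scene {'mtx': [[500.099, 0.0, 254.998], [0.0, 500.099, 188.469], [0.0, 0.0, 1.0]], 'extrinsics': [[0.685, -0.728, 0.017, -0.26], [0.555, 0.537, 0.635, -0.447], [-0.471, -0.426, 0.772, -1.151], [0.0, 0.0, 0.0, 1.0]]}
plunger_top [226. 195.   9.   4.] 0.44 [0.457 0.186 0.118]
guard_ahead [254. 211.  76.  53.] 0.89 [0.465 0.087 0.13 ]
axis [255. 215.  78.  59.] 0.81 [0.508 0.122 0.04 ]
vial_1_mid [263. 220.  11.  12.] 0.43 [0.488 0.076 0.08 ]
carousel [252. 207.  73.  58.] 0.9 [0.516 0.141 0.05 ]
bottle [177. 166.  23.  28.] 0.8 [0.47  0.411 0.05 ]
top {'mtx': [[477.953, 0.0, 252.766], [0.0, 477.953, 192.156], [0.0, 0.0, 1.0]], 'extrinsics': [[-0.015, -1.0, -0.008, 0.153], [0.993, -0.016, 0.113, -0.564], [-0.113, -0.007, 0.994, -1.55], [0.0, 0.0, 0.0, 1.0]]}
plunger_top [241. 228.   8.  10.] 0.68 [0.444 0.183 0.118]
plunger_top [260. 206.  62.  57.] 0.61 [0.512 0.122 0.118]
guard_ahead [260. 213.  56.  55.] 0.8 [0.49  0.122 0.13 ]
axis [260. 211.  56.  50.] 0.74 [0.503 0.121 0.04 ]
carousel [260. 214.  56.  54.] 0.83 [0.493 0.121 0.05 ]
carousel [261. 221.  12.   7.] 0.4 [0.47  0.118 0.05 ]
bottle [171. 221.  24.  17.] 0.86 [0.475 0.413 0.05 ]
0.7
```

```bash
python3 - <<'E'
import cv2,numpy as np
a=cv2.imread('pics/scene1.png')[130:270,160:340]; b=cv2.imread('pics/top1.png')[140:270,160:340]
cv2.imwrite('pics/crop1.png',np.vstack([cv2.resize(a,None,fx=2.2,fy=2.1,interpolation=3),cv2.resize(b,None,fx=2.2,fy=2.2,interpolation=3)]))
E
```

```text
(no output)
```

View pics/crop1.png

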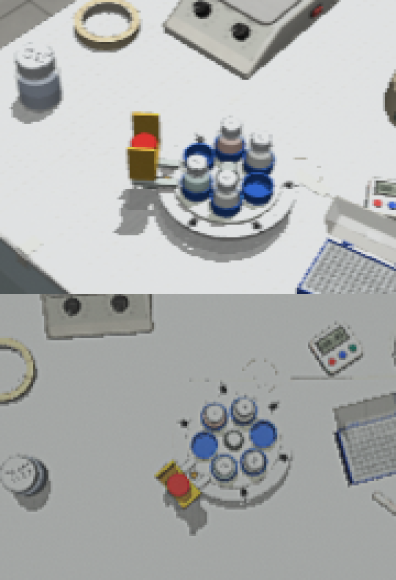

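View pics/top1.png

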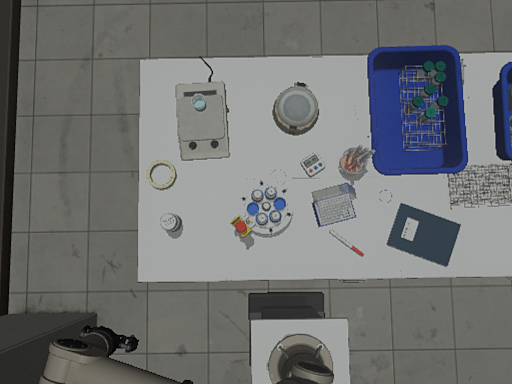

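The crops show the red cap at top pixel about (241,227) and the carousel hub at about (266,206). The robot-side half is free, and counter-clockwise takes the plunger toward the robot. Next I'll move over the plunger and look with the wrist camera.

```bash
python3 - <<'E'
from h import *
print(np.round(vision.calibration("wrist")["T_tool_cam"],3).tolist(), np.round(vision.calibration("wrist")["mtx"],1).tolist(), robot.current_eef_rot())
cap=atz("top",241.2,227.3,.118); hub=atz("top",266.4,205.9,.075)
print(cap,hub,np.linalg.norm((cap-hub)[:2]),"ang",np.degrees(np.arctan2(*(cap-hub)[1::-1])))
fingers.gripper_to(0.0)
for yaw in (-45,15,45,105,-135,-75):
    q=robot.inverse_kinematics([.45,.17,.14],[180,0,yaw]); print(yaw,None if q is None else np.round(q))
robot.move_to([cap[0],cap[1],0.30],[180,0,-45])
print(robot.current_tool_pos(),robot.current_eef_rot(),robot.current_time_s())
save("wrist","w1.png")
for l in ("plunger_top","guard_ahead","axis","vial_1_mid"):
    for r in recognise(l,"wrist")[:4]: print(l,np.round(r["rect"]),round(r["p"],2))
E
```

```text
[[0.001, 0.962, 0.273, 0.07], [1.0, -0.001, -0.001, 0.001], [-0.0, 0.273, -0.962, -0.126], [0.0, 0.0, 0.0, 1.0]] [[330.5, 0.0, 256.0], [0.0, 330.5, 196.5], [0.0, 0.0, 1.0]] [1.79998871e+02 1.60829932e-03 1.63742874e+02]
[0.44717376 0.18090982 0.118     ] [0.51621566 0.10053851 0.075     ] 0.10595438616591028 ang 130.66378800071246
-45 [ -72.   26.   65.  108.  -26.   63. -132.]
15 [-52.  17.  36. 107. -12.  59. -86.]
45 [-50.  17.  33. 107. -10.  59. -58.]
105 [-47.  16.  30. 107. -10.  59.   2.]
-135 [-35.  15.  15. 107.  -4.  59. 117.]
-75 [-29.  15.   7. 107.  -2.  58. 174.]
[0.44687852 0.18175475 0.29983004] [ 1.79989390e+02  2.11757756e-02 -4.48876221e+01] 3.6167
plunger_top [252. 166.  35.  58.] 0.62
guard_ahead [263. 100. 134. 200.] 0.63
axis [263. 101. 166. 202.] 0.9
vial_1_mid [308.  68.  40.  36.] 0.71
vial_1_mid [ 26. 202.  49.  76.] 0.38
```

View pics/w1.png

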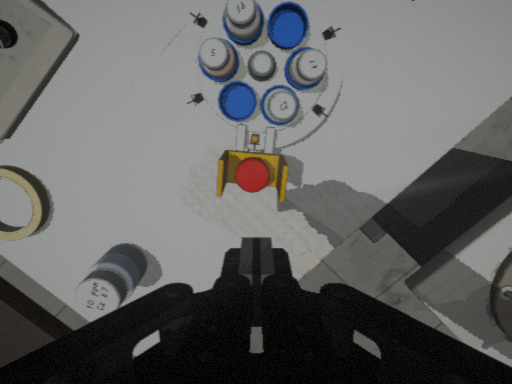

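The wrist picture shows the cap centre at about (253,175), the hub at about (262,66), and the guards left and right of the cap with a clear gap between them.

```bash
cat >> h.py <<'E'
def watz(u,v,z,pos,rot):
    from scipy.spatial.transform import Rotation as Ro
    c=vision.calibration("wrist"); K=np.array(c["mtx"]); T=np.array(c["T_tool_cam"])
    R=Ro.from_euler('xyz',rot,degrees=True).as_matrix()
    d=R@T[:3,:3]@np.array([(u-K[0,2])/K[0,0],-(v-K[1,2])/K[1,1],-1.]); o=np.array(pos)+R@T[:3,3]
    return o+d*(z-o[2])/d[2]
E
python3 - <<'E'
from h import *
pos,rot=robot.current_tool_pos(),robot.current_eef_rot()
im=cv2.imread('pics/w1.png').astype(int)
m=((im[...,2]>120)&(im[...,1]<60)&(im[...,0]<70)).astype(np.uint8)
n,l,s,c=cv2.connectedComponentsWithStats(m); i=1+np.argmax(s[1:,4]); print(s[i],c[i])
cap=watz(*c[i],.117,pos,rot); print("cap",cap)
for z in (.05,.065,.08): 
    h=watz(262,66,z,pos,rot); print(z,h,np.linalg.norm((cap-h)[:2]),np.degrees(np.arctan2(*(cap-h)[1::-1])))
vs=[watz(*p,.113,pos,rot) for p in((241,8),(214,47),(311,61),(284,101))]; print(np.round(vs,3))
E
```

```text
[236 159  33  33 813] [251.56580566 175.06273063]
cap [0.45133464 0.18333463 0.117     ]
0.05 [0.51740235 0.10245617 0.05      ] 0.10443307425093186 129.24457569056406
0.065 [0.51654979 0.10367123 0.065     ] 0.10295276542306311 129.3049146104207
0.08 [0.51569723 0.1048863  0.08      ] 0.10147257410589387 129.36701394141818
[[0.559 0.088 0.113]
 [0.554 0.126 0.113]
 [0.486 0.074 0.113]
 [0.478 0.114 0.113]]
```

```bash
cat >> h.py <<'E'
AX=np.array([.518,.102]); P0=129.5
def pose(a,tipz,r=.106):
    p=np.radians(P0+a); return [AX[0]+r*np.cos(p),AX[1]+r*np.sin(p),tipz+robot.tip_reach],[180,0,P0+a-90]
E
python3 - <<'E'
from h import *
P=lambda *a:np.round(a[0],4)
robot.move_to(*pose(0,.175)); 
print(robot.tip_reach, P(robot.current_tool_pos()),P(robot.current_contact_force()))
hit=robot.line_to(*pose(0,.108),velocity=.04,f_stop=2.0)
z=robot.current_tool_pos()[2]-robot.tip_reach
print(hit,z,P(robot.current_contact_force()),robot.current_time_s())
if hit and .108<z<.123:
    robot.line_to(*pose(0,.1045),velocity=.03)
    print("pressed",P(robot.current_tool_pos()),P(robot.current_contact_force()))
save("wrist","w2.png")
E
```

```text
0.017 [0.4509 0.1838 0.1923] [-0.5075  0.4761  0.0442]
True 0.11649352629738403 [-0.0826 -0.0356  3.4197] 6.475
pressed [0.4511 0.1842 0.1222] [-0.4234  0.173   7.1176]
```

View pics/w2.png

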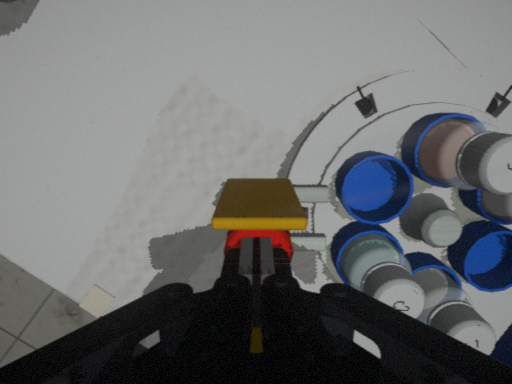

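The fist sits between the guards on the pressed cap; the picture shows the rear guard at about (260,210), and the press force of 7.1 N means roughly 12 mm down. Next I'll push round, letting go midway and continuing on the guard until it locks.

```bash
python3 - <<'E'
from h import *
def st(a,s=""):
    f=np.array(robot.current_contact_force()); p=np.radians(P0+a); 
    ft=f[0]*-np.sin(p)+f[1]*np.cos(p); print(s,a,"Ft %.2f Fz %.2f"%(ft,f[2]),"z %.4f"%(robot.current_tool_pos()[2]-.017),"t %.1f"%robot.current_time_s()); return ft
ok=True
for a in (5,10,15,20,25,30):
    h=robot.line_to(*pose(a,.1045),velocity=.05,f_stop=7); st(a,h)
    if h: ok=False;break
save("wrist","w3.png")
E
```

```text
False 5 Ft 0.45 Fz 7.14 z 0.1055 t 7.4
False 10 Ft 0.93 Fz 8.13 z 0.1054 t 7.7
False 15 Ft 0.37 Fz 7.78 z 0.1054 t 8.1
False 20 Ft 0.29 Fz 7.18 z 0.1054 t 8.4
False 25 Ft -0.20 Fz 7.05 z 0.1054 t 8.7
False 30 Ft 0.34 Fz 7.36 z 0.1054 t 9.1
```

View pics/w3.png

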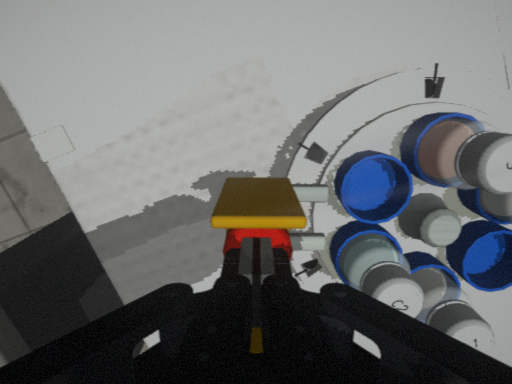

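The picture shows the carousel following the cap by about 30°, with the flange mark now at (315,152). I'll release the cap and push on the guard ahead.

```bash
python3 - <<'E'
from h import *
def st(a,s=""):
    f=np.array(robot.current_contact_force()); p=np.radians(P0+a); 
    ft=f[0]*-np.sin(p)+f[1]*np.cos(p); print(s,a,"Ft %.2f Fz %.2f"%(ft,f[2]),"z %.4f"%(robot.current_tool_pos()[2]-.017),"t %.1f"%robot.current_time_s()); return ft
robot.line_to(*pose(30,.124),velocity=.04); st(30,"lift")
for a in list(range(34,56,4))+list(range(56,76,2)):
    h=robot.line_to(*pose(a,.124),velocity=.035,f_stop=4); ft=st(a,h)
    if h or abs(ft)>5: break
save("wrist","w4.png")
E
```

```text
lift 30 Ft 0.38 Fz 0.09 z 0.1237 t 9.8
False 34 Ft -0.32 Fz 0.89 z 0.1238 t 10.1
False 38 Ft 0.33 Fz 0.14 z 0.1240 t 10.5
False 42 Ft -0.98 Fz 0.06 z 0.1240 t 10.8
False 46 Ft -1.09 Fz 0.71 z 0.1240 t 11.2
False 50 Ft -0.13 Fz -0.12 z 0.1240 t 11.6
False 54 Ft -0.27 Fz 0.00 z 0.1240 t 11.9
False 56 Ft -0.55 Fz -0.47 z 0.1240 t 12.2
False 58 Ft -0.53 Fz -1.07 z 0.1240 t 12.4
False 60 Ft -0.31 Fz 0.29 z 0.1240 t 12.7
False 62 Ft 0.37 Fz -0.15 z 0.1240 t 12.9
False 64 Ft -0.73 Fz -0.82 z 0.1240 t 13.2
False 66 Ft -0.38 Fz 0.77 z 0.1240 t 13.5
False 68 Ft -0.37 Fz -0.96 z 0.1240 t 13.7
True 70 Ft -1.28 Fz 1.76 z 0.1237 t 13.9
```

View pics/w4.png

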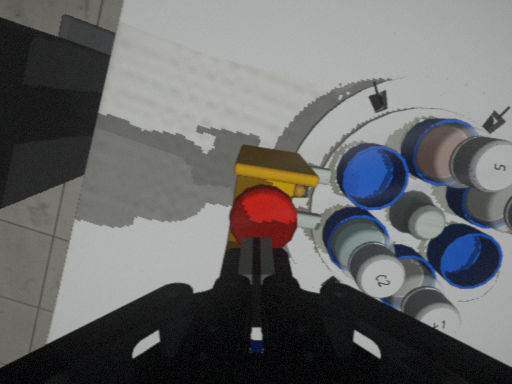

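The cap is at (264,215), about 8–10° behind the finger. The push was stopped near 60° of carousel angle, so I'll check the lock with one more gentle push before leaving.

```bash
python3 - <<'E'
from h import *
def ang(): 
    p=np.array(robot.current_tool_pos())[:2]-AX; return (np.degrees(np.arctan2(p[1],p[0]))-P0)%360
print(ang())
h=robot.line_to(*pose(75,.124),velocity=.03,f_stop=5); print(h,ang(),np.round(robot.current_contact_force(),2))
robot.line_to(*pose(62,.124),velocity=.06)
robot.line_to(*pose(60,.19),velocity=.1)
robot.move_to(*pose(60,.29)); 
pos,rot=robot.current_tool_pos(),robot.current_eef_rot()
im=save("wrist","w5.png")[...,::-1].astype(int)
m=((im[...,2]>120)&(im[...,1]<60)&(im[...,0]<70)).astype(np.uint8)
n,l,s,c=cv2.connectedComponentsWithStats(m); i=1+np.argmax(s[1:,4]); print(s[i],c[i])
for z in (.117,.109):
    cap=watz(*c[i],z,pos,rot)[:2]-AX; print(z,cap,np.linalg.norm(cap),(np.degrees(np.arctan2(cap[1],cap[0]))-P0)%360)
print(robot.current_time_s())
E
```

```text
68.57211531035023
True 68.50298543117651 [-0.89  1.72  1.47]
[242 162  32  32 794] [257.78085642 176.97732997]
0.117 [-0.10320665 -0.01686592] 0.10457567532823492 59.781176569242575
0.109 [-0.10287634 -0.01860285] 0.10454476606119247 60.74988027979498
15.8917
```

View pics/w5.png

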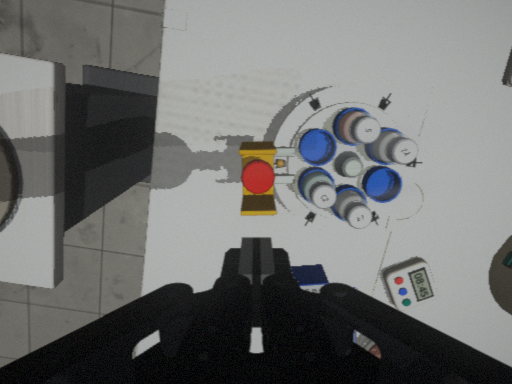

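The cap measures 59.8° round (157 px left of the timer, cap at (258,177)). It resisted a second push without moving, so it is locked, and the hand is clear.

```bash
python3 -c "
from h import *
print(workorder.close_job())"
```

```text
the job is handed in; nothing more can be done
None
```

The carousel is turned counter-clockwise by one hole (measured at about 60°). The plunger appears locked there, since a second gentle push did not move it. The hand is clear and the job is handed in.

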